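# Make up two repair kits from the bench stock

### The job

Make up the two kits in the two-bay trays: the longer tube offcut and the cold chisel (the larger of the two pointed bars) go in the long metal tray, the shorter tube offcut and the black latch plate go in the shorter plywood tray. Put one thing in each bay, lying flat on the tray floor lengthwise in its bay, and leave the marker pen and the small centre punch where they lie.

Things in the scene. Friction and masses are not known exactly. Their poses are not given: they have to be found in the camera images.
- long_tray: bare-metal open tray, fixed to the table, 182 long (its x) x 173 wide (its y) x 24 high. One thin wall along its x axis divides it into two equal bays, side by side along y: bay centres at y = +42.5 and y = -42.5 mm, each bay 176 long (x) x 82 wide inside. Floor top 12 mm above the table, all walls 12 mm above the floor, 3 mm thick. Origin: centre of its underside, z up.
- short_tray: plywood open tray, fixed to the table, 127 long (its x) x 170 wide (its y) x 24 high. One wall along its x axis divides it into two equal bays, side by side along y: bay centres at y = +41 and y = -41 mm, each bay 115 long (x) x 76 wide inside. Floor top 12 mm above the table, all walls 12 mm above the floor, 6 mm thick. Origin: centre of its underside, z up.
- long_tube: the longer of the two grey steel tube offcuts, 138 long, 32 diameter, about 0.23 kg. It lies on its side. Origin: bottom line of the tube at mid-length, on its underside, as it lies at the start; its y axis runs along the tube, z up. Grasp across the middle from above.
- short_tube: the shorter of the two grey steel tube offcuts, 70 long, 25 diameter, about 0.11 kg. It lies on its side. Origin: bottom line of the tube at mid-length, on its underside, as it lies at the start; its y axis runs along the tube, z up. Grasp across the middle from above.
- marker: black paint marker pen, 131 long, 21 wide, 18 high; it stays where it lies. Origin: centre of its underside, y along it.
- chisel: grey hexagonal cold chisel, the larger of the two pointed bars, 155 long, 18 wide, 16 high, about 0.2 kg. Origin: centre of its underside; y runs along it, z up. Grasp across the middle from above.
- latch_plate: small black steel latch plate, a flat bar 89 long, 23 wide, 8 high over all, with a bent end, about 0.08 kg. Origin: centre of its underside; y runs along it, z up. Grasp across the middle from above.
- punch: small grey hexagonal centre punch, 120 long, 12 wide, 10 high; it stays where it lies. Origin: centre of its underside, y along it.

How it is judged:
At the end, for the whole second after the job is handed in: Long tube and chisel in the metal tray, short tube and latch plate in the plywood tray, one per bay (either bay): origin between the bay walls, flat on the floor (5 deg), lengthwise (0.3 rad), released, at rest. Marker and punch within 20 mm of their start (((y of long_tube in the frame of long_tray between 0.0015 and 0.0835 m and x of long_tube in the frame of long_tray between -0.03 and 0.03 m and y of chisel in the frame of long_tray between -0.0835 and -0.0015 m and x of chisel in the frame of long_tray between -0.025 and 0.025 m) or (y of long_tube in the frame of long_tray between -0.0835 and -0.0015 m and x of long_tube in the frame of long_tray between -0.03 and 0.03 m and y of chisel in the frame of long_tray between 0.0015 and 0.0835 m and x of chisel in the frame of long_tray between -0.025 and 0.025 m)) and angle between the y axis of each of long_tube, chisel and the x axis of long_tray, either way round below 0.3 rad and angle between long_tube's own y axis and vertical between 1.48 and 1.66 rad and z of long_tube in the frame of long_tray below 0.047 m and linear speed of each of long_tube, chisel, short_tube, latch_plate below 0.01 m/s and angle between chisel's own y axis and vertical between 1.48 and 1.66 rad and z of chisel in the frame of long_tray below 0.031 m and ((y of short_tube in the frame of short_tray between 0.003 and 0.079 m and x of short_tube in the frame of short_tray between -0.035 and 0.035 m and y of latch_plate in the frame of short_tray between -0.079 and -0.003 m and x of latch_plate in the frame of short_tray between -0.025 and 0.025 m) or (y of short_tube in the frame of short_tray between -0.079 and -0.003 m and x of short_tube in the frame of short_tray between -0.035 and 0.035 m and y of latch_plate in the frame of short_tray between 0.003 and 0.079 m and x of latch_plate in the frame of short_tray between -0.025 and 0.025 m)) and angle between the y axis of each of short_tube, latch_plate and the x axis of short_tray, either way round below 0.3 rad and angle between short_tube's own y axis and vertical between 1.48 and 1.66 rad and z of short_tube in the frame of short_tray below 0.04 m and angle between latch_plate's own y axis and vertical between 1.48 and 1.66 rad and z of latch_plate in the frame of short_tray below 0.023 m and distance of each of marker, punch from where it was at the start of the episode below 0.02 m); the robot touches nothing.
It also fails if it takes over 93 s, if anything falls off the work surface, if the arm or the gripper's body presses on something with over 40 N, if the wrist force passes 120 N, or if a joint passes its speed limit or range.

### The arm

A 6-joint arm with a two-finger parallel gripper is mounted at the origin on a cart in front of the work surface, level with it; the furniture and walls round the work are solid. World frame = base frame: x ahead of the robot, y to its left, z up, the work surface at z = 0. Lengths are in m, angles in rad, forces in N, time in s.
With the tool pointing down it reaches from about 0.15 to 0.775 m from the base axis. Payload 6.1 kg.
Tool frame: the origin (TCP) lies at the very end of the fingers, on their centre line; the grasp point (between the pads) lies 19 mm behind it; z points along the fingers, y is the line along which they close (so a half turn about z gives the same grasp; the last joint's range is limited). The gripper opens to 85 mm and grips with 20 to 120 N. Pads are 22 mm wide; open, the fingers measure 114 mm over their backs; the gripper's body (76 mm by 85 mm) begins 54 mm behind the grasp point. The pads swing forward as they close: fully open they stand 13 mm farther back than shut.
Start: joints at [1.305, 0.126, -0.04, 1.405, 0, 1.571], TCP at [0.138, 0.507, 0.231] pointing down, gripper open.
Joint ranges: [-2.72, 2.72], [-0.95, 1.95], [-1.27, 1.35], [-1.78, 2.02], [-1.46, 1.47], [-3.14, 3.14]. Speed limits (rad/s): [2.39, 2.39, 3.01, 3.14, 3.14, 3.14].

### API

Orientations are given as a rotation vector (axis times angle).
In Python, from rig import get_obs, get_image, camera_params, sign_off gives the robot as it stands.
- The arm moves only by the shell command python3 -m pendant 'ROWS'. ROWS is a JSON object whose one key "targets" holds a list of rows, each a list of 7 numbers: the shift along the tool's x, y, z in m, then the turn, a rotation vector about the tool's x, y, z in rad, then the opening, from -1 (shut) to 1 (fully open). In form: {"targets": [[tx, ty, tz, ax, ay, az, hand], ...]}. A call has exactly 5 rows; each row is the pose to reach, as a shift and turn from the pose commanded when the call began, along the tool's axes at that moment; what a row does not reach only later rows make up. A row lasts 1/12 s, in which the tool goes at most 41.7 mm and 7.16 degrees, less where a joint would pass 70% of its speed; a pose out of reach is approached as far as the arm can. A call with a gripper value outside its range is refused whole. The fingers move at their own pace and stop on an object; the grip force is fixed at half the most. Time passes only in rows, so rows that repeat a pose let the fingers close, or fill a call up. It gives the time, the measured TCP pose, the force, the opening and the grip force at its end, in the units of the state.
- get_obs(): the state, without advancing time (a new reading comes with each control period).
- get_image(name): name is "side" or "top" or "wrist"; returns (picture, depth): 480x640x3 uint8, blue, green, red; 480x640 float32, m along the optical axis (not along the pixel's ray), 0 where there is no reading.
- camera_params(name): a dict with "K" (3x3 intrinsics, pixels), "dist" ([k1, k2, p1, p2, k3] as OpenCV has them; the pictures are not rectified), "xyz" and "orientation" of the camera in the world. Camera axes: x right, y down, z forward; pixel columns grow to the right and rows downward; lengths in m; the calibration is good to about 2 mm. A picture is of the moment at which its call begins: read the wrist's pose just before it. camera_params takes no time and is no camera call; for the wrist camera it gives the pose at the moment of the call.
- sign_off(): hands the job in; it is judged then, once.
The state is a dict: "time_s": time; "joints": joint angles; "joint_velocities": joint speeds; "joint_torque": joint torques, N m; "position": TCP position; "tool_rot": TCP orientation; "contact_force": force on the tool from outside, world axes, zero at the start; "wrist_torque": the same for the moment, N m; "grip_width": finger opening in m; "grip_force": force on a finger pad.
Only numpy, scipy, OpenCV 4.12 (cv2) and the standard library are available. Lean on these libraries where they do the work, as an engineer would, in place of code of your own. Each camera call takes 0.05 s, during which the arm holds its last target. There are 200 camera calls.

## Working session

There is one attempt and no reset: what is moved stays moved. The work goes in short steps, Python scripts to look and compute and a shell command to move; the robot and the scene stay as the last step left them, time stands still between calls to the robot, and variables do not carry over. Pictures are saved under pics/ and viewed, at most 14 in all, crops included, and the job is handed in when it is done.

```bash
mkdir -p pics; python3 - <<'E'
from rig import *
import cv2,numpy as np
o=get_obs(); print(o['position'],o['tool_rot'],o['time_s'],o['grip_width'])
for n in ['top','side']:
    im,d=get_image(n); cv2.imwrite(f'pics/{n}0.png',im); np.save(f'pics/{n}0.npy',d)
    p=camera_params(n); print(n,p)
E
```

```text
[0.13779084 0.5061666  0.23051608] [-4.16198627e-01 -3.11371203e+00  2.51345902e-03] 0.0 0.08577241501965555
top {'K': array([[489.82171114,   0.        , 317.12048322],
       [  0.        , 489.82171114, 241.38302211],
       [  0.        ,   0.        ,   1.        ]]), 'dist': array([-0.06340805,  0.        ,  0.        ,  0.        ,  0.        ]), 'xyz': array([ 0.37697027, -0.03653466,  1.09943833]), 'orientation': array([-2.13989756,  2.18247344, -0.10514376])}
side {'K': array([[526.29796416,   0.        , 320.93724286],
       [  0.        , 526.29796416, 232.73557583],
       [  0.        ,   0.        ,   1.        ]]), 'dist': array([0.00850386, 0.        , 0.        , 0.        , 0.        ]), 'xyz': array([0.2836622 , 0.98128805, 0.43800875]), 'orientation': array([-0.25473818,  2.47918368, -1.68253314])}
```

View pics/top0.png

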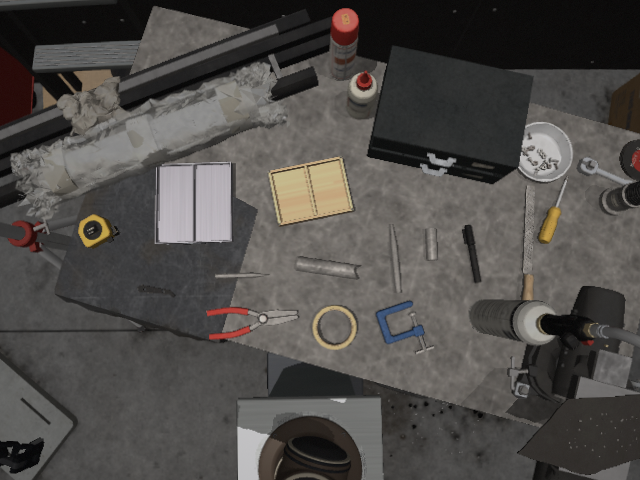

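View pics/side0.png

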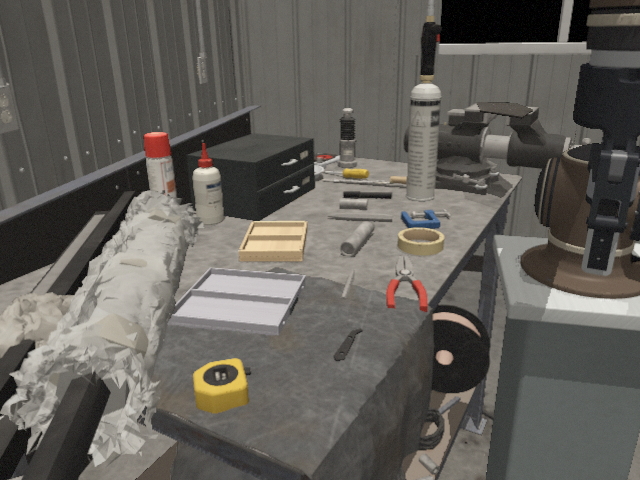

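The top view shows the metal tray at (194,203), plywood tray at (311,190), long tube at (328,267) and chisel at (395,258). The short tube is at (431,244), marker at (472,253), punch at (243,275) and latch plate at (157,291) on the dark part. The side view agrees, with nothing tall near the workpieces except the bottle.

```bash
cat > h.py <<'E'
from rig import *
import cv2,numpy as np
from scipy.spatial.transform import Rotation as R
def ray(n,uv,p=None):
    p=p or camera_params(n)
    x=cv2.undistortPoints(np.array(uv,float).reshape(-1,1,2),p['K'],p['dist'])[:,0]
    return np.c_[x,np.ones(len(x))]@R.from_rotvec(p['orientation']).as_matrix().T,np.array(p['xyz'])
def at_z(n,uv,z,p=None):
    d,c=ray(n,uv,p); return c+d*((z-c[2])/d[:,2:])
def cloud(n,depth,p=None):
    v,u=np.mgrid[:480,:640]; d,c=ray(n,np.c_[u.ravel(),v.ravel()],p)
    return (c+d*depth.reshape(-1,1)).reshape(480,640,3)
E
python3 - <<'E'
from h import *
d=np.load('pics/top0.npy'); P=cloud('top',d); im=cv2.imread('pics/top0.png')
for u,v in [(250,240),(290,290),(360,220),(410,290),(140,265),(180,310),(452,260),(175,200),(290,195),(330,185)]: print((u,v),P[v,u].round(4))
def seg(name,box,zlo,zhi):
    u0,v0,u1,v1=box; Q=P[v0:v1,u0:u1]; m=((Q[...,2]>zlo)&(Q[...,2]<zhi)).astype(np.uint8)
    n,l,s,_=cv2.connectedComponentsWithStats(m)
    k=1+s[1:,4].argmax(); pts=Q[l==k]
    r=cv2.minAreaRect((pts[:,:2]*1000).astype(np.float32))
    print(name,s[k,4],'rect mm',np.round(r[0],1),np.round(r[1],1),round(r[2],1),'z med/max',np.median(pts[:,2]).round(4),pts[:,2].max().round(4))
seg('ltray',(145,150,245,255),.006,.04);seg('stray',(260,145,365,235),.006,.04)
seg('ltube',(285,245,370,290),.008,.05);seg('stube',(415,220,448,270),.008,.05)
seg('chisel',(380,215,412,305),.005,.05);seg('latch',(130,275,190,310),.003,.05);seg('punch',(205,262,280,290),.004,.05);seg('marker',(455,215,495,290),.005,.05)
c=np.vstack([cv2.resize(im[275:315,120:200],None,fx=7,fy=7,interpolation=2),cv2.resize(im[220:300,400:480],None,fx=4,fy=4)[:, :].repeat(1,0)[:300,:320].copy() if 0 else np.zeros((1,560,3),np.uint8)])
E
```

```text
(250, 240) [ 0.5021  0.1258 -0.0016]
(290, 290) [ 0.3876  0.0365 -0.0018]
(360, 220) [ 0.5426 -0.1246 -0.001 ]
(410, 290) [ 0.3822 -0.2321 -0.0016]
(140, 265) [0.4494 0.3747 0.0075]
(180, 310) [0.3471 0.2837 0.0026]
(452, 260) [ 0.4474 -0.3296 -0.0009]
(175, 200) [0.5958 0.2951 0.0114]
(290, 195) [0.6007 0.0327 0.0135]
(330, 185) [ 0.6223 -0.0581  0.0109]
ltray 6620 rect mm [576.7 257.8] [207.9 216.6] 1.0 z med/max 0.0114 0.0399
stray 4287 rect mm [609.8 -13.4] [129.8 170.4] 10.7 z med/max 0.0118 0.0291
ltube 856 rect mm [435.3 -49.5] [138.2  31.8] 80.4 z med/max 0.0287 0.0364
stube 368 rect mm [ 483.9 -280.2] [70.4 25.3] 0.4 z med/max 0.022 0.0288
chisel 463 rect mm [ 455.7 -197.2] [156.   18.3] 3.7 z med/max 0.0131 0.0221
latch 1533 rect mm [388.2 330.1] [138.   76.4] 89.2 z med/max 0.0052 0.0118
punch 604 rect mm [422.2 161.5] [131.7  60.5] 88.9 z med/max 0.0065 0.014
marker 421 rect mm [ 460.4 -373.8] [130.5  19.4] 9.4 z med/max 0.0139 0.0201
```

```bash
python3 - <<'E'
from h import *
d=np.load('pics/top0.npy'); P=cloud('top',d); im=cv2.imread('pics/top0.png')
# long tray: bright pixels
g=im.min(2)
def comp(mask,box,name,z):
    u0,v0,u1,v1=box; m=mask[v0:v1,u0:u1].astype(np.uint8)
    n,l,s,_=cv2.connectedComponentsWithStats(m); k=1+s[1:,4].argmax(); vv,uu=np.nonzero(l==k)
    w=at_z('top',np.c_[uu+u0,vv+v0],z); r=cv2.minAreaRect((w[:,:2]*1000).astype(np.float32))
    print(name,s[k,4],np.round(r[0],1),np.round(r[1],1),round(r[2],1))
comp((P[...,2]>.017)&(P[...,2]<.03),(145,150,245,255),'ltray walls',.024)
comp(g>90,(150,158,238,248),'ltray bright',.02)
# local plane near latch and punch
for name,box in [('latch',(125,275,195,312)),('punch',(205,262,280,288))]:
    u0,v0,u1,v1=box;Q=P[v0:v1,u0:u1].reshape(-1,3);A=np.c_[Q[:,:2],np.ones(len(Q))];w=np.ones(len(Q),bool)
    for _ in range(8):
        c=np.linalg.lstsq(A[w],Q[w,2],rcond=None)[0];e=Q[:,2]-A@c;w=abs(e)<.003
    print(name,'plane',c, 'std',e[w].std())
    ee=e.reshape(v1-v0,u1-u0)
    comp(np.pad(cv2.medianBlur(ee.astype(np.float32),3)>.003,((v0,480-v1),(u0,640-u1))),box,name,.006)
    Pm=(A@c); print('bg z range',Pm.min(),Pm.max())
a=cv2.resize(im[270:315,115:205],(720,360),interpolation=2)
cv2.imwrite('pics/latch.png',cv2.convertScaleAbs(a,alpha=2.5))
E
```

```text
ltray walls 731 [587.1 250.8] [185.1 172.9] 0.2
ltray bright 6090 [593.1 245.3] [187.2 195.1] 89.2
latch plane [ 0.00894056 -0.02761682  0.01013881] std 0.0015412342182531211
latch 33 [396.5 374.4] [16.1 13.8] 0.9
bg z range 0.0019227443944019353 0.014518105942720998
punch plane [-0.08546365  0.00553843  0.03744371] std 0.0016795594788653872
punch 547 [430.  162.5] [129.   44.8] 88.9
bg z range -0.0007503928124178785 0.005024112562009138
```

View pics/latch.png

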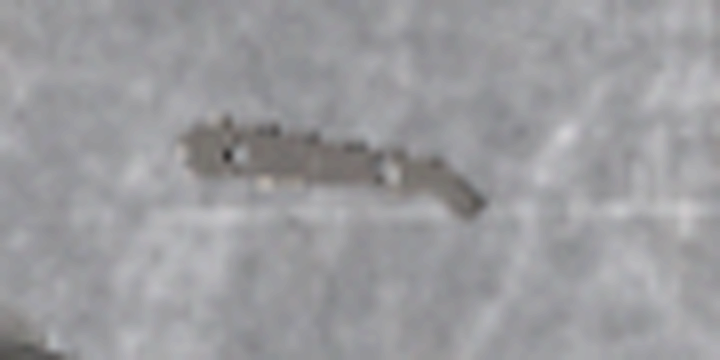

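The latch plate spans crop pixels (185,150) to (480,208), which is full-image (138,289) to (175,296). Its bent end is at the right.

```bash
cat >> h.py <<'E'
def go(x,y,z,yaw):
    """print shift/turn in tool axes to a tool-down pose with tool x at yaw (deg)"""
    o=get_obs(); M=R.from_rotvec(o['tool_rot'])
    best=None
    for k in (0,180):
        a=np.radians(yaw+k); c,s=np.cos(a),np.sin(a)
        T=R.from_matrix(np.array([[c,s,0],[s,-c,0],[0,0,-1]]))
        r=(M.inv()*T).as_rotvec()
        if best is None or np.linalg.norm(r)<np.linalg.norm(best): best=r
    sh=M.inv().apply(np.array([x,y,z])-o['position'])
    print('t',round(o['time_s'],2),'at',o['position'].round(4),'j1,j6',o['joints'][[0,5]].round(2),'w',round(o['grip_width'],4),'| shift',sh.round(4),'turn',best.round(3),'deg',round(np.degrees(np.linalg.norm(best)),1))
E
python3 - <<'E'
from h import *
w=at_z('top',[(138.1,288.8),(175,296),(156.5,290.6),(115+310/8,270+157/8),(115+200/8,270+152/8),(115+400/8,270+168/8)],.006); print(w.round(4))
b=w[4]-w[5]; print('bar yaw',np.degrees(np.arctan2(b[1],b[0])))
go(.39,.33,.2,180)
E
```

```text
[[0.3959 0.3787 0.006 ]
 [0.3785 0.2942 0.006 ]
 [0.3912 0.3365 0.006 ]
 [0.3935 0.3428 0.006 ]
 [0.3954 0.3744 0.006 ]
 [0.39   0.3171 0.006 ]]
bar yaw 84.68277473051303
t 0.1 at [0.1378 0.5062 0.2306] j1,j6 [1.31 1.57] w 0.0854 | shift [-0.2896 -0.1037  0.0308] turn [-0.001 -0.    -0.266] deg 15.2
```

```bash

python3 -m pendant '{"targets":[[-0.03,-0.01,0,0,0,0,1],[-0.065,-0.023,0.005,0,0,0,1],[-0.1,-0.035,0.01,0,0,0,1],[-0.135,-0.048,0.014,0,0,0,1],[-0.165,-0.058,0.018,0,0,0,1]]}' >/dev/null
python3 -m pendant '{"targets":[[-0.03,-0.01,0,0,0,0,1],[-0.06,-0.022,0.005,0,0,0,1],[-0.09,-0.034,0.01,0,0,0,1],[-0.115,-0.044,0.012,0,0,0,1],[-0.125,-0.047,0.013,0,0,0,1]]}' >/dev/null
python3 -m pendant '{"targets":[[0,0,0,0,0,-0.12,1],[0,0,0,0,0,-0.24,1],[0,0,0,0,0,-0.36,1],[0,0,0,0,0,-0.48,1],[0,0,0,0,0,-0.59,1]]}' >/dev/null
python3 -m pendant '{"targets":[[0,0,0,0,0,-0.12,1],[0,0,0,0,0,-0.24,1],[0,0,0,0,0,-0.36,1],[0,0,0,0,0,-0.48,1],[0,0,0,0,0,-0.59,1]]}' 
python3 - <<'E'
from h import *
go(.392,.338,.2,265)
p=camera_params('wrist'); im,d=get_image('wrist'); cv2.imwrite('pics/w1.png',im); np.save('pics/w1.npy',d)
np.savez('pics/w1p.npz',**p)
E
```

```text
time_s: 1.77
position: [0.3896, 0.3294, 0.2001]
tool_rot: [1.395, -2.814, -0.0]
contact_force: [0.1, 0.4, -0.2]
grip_width: 0.0853
grip_force: 0.0
t 1.77 at [0.3896 0.3294 0.2001] j1,j6 [ 0.7  -0.22] w 0.0853 | shift [-0.0083  0.0033  0.0001] turn [ 0.001 -0.    -0.563] deg 32.3
```

View pics/w1.png

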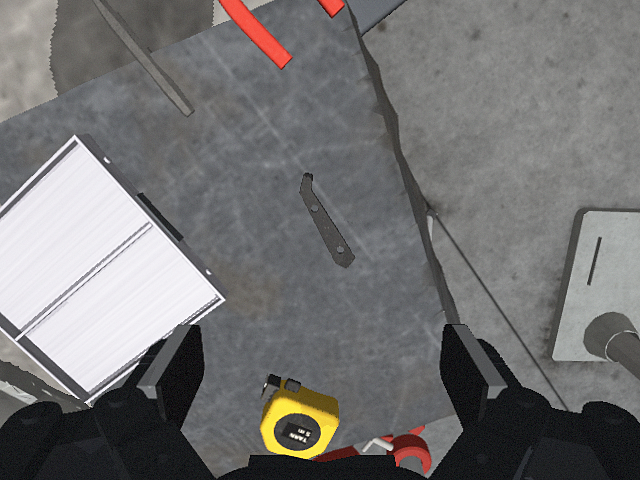

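The wrist view shows the latch plate from its bent tip at (308,175), through the bend at (303,195), to its far end at (346,265). The tape measure is clear of it.

```bash
python3 - <<'E'
from h import *
p=dict(np.load('pics/w1p.npz')); d=np.load('pics/w1.npy'); P=cloud('wrist',d,p); im=cv2.imread('pics/w1.png')
for z in (0,.006): print(at_z('wrist',[(308,175),(346,265),(326,222),(304,193),(314,208),(340,249)],z,p).round(4))
for u,v in [(326,222),(318,214),(280,220),(350,215),(330,290),(270,180)]: print((u,v),np.median(P[v-2:v+3,u-2:u+3],axis=(0,1)).round(4))
g=im.max(2)[165:275,290:365]; m=(g<72).astype(np.uint8); n,l,s,_=cv2.connectedComponentsWithStats(m);k=1+s[1:,4].argmax();vv,uu=np.nonzero(l==k)
w=at_z('wrist',np.c_[uu+290,vv+165],.005,p);r=cv2.minAreaRect((w[:,:2]*1000).astype(np.float32));print(s[k],r, w.mean(0))
E
```

```text
[[0.3808 0.3    0.    ]
 [0.4026 0.3827 0.    ]
 [0.3931 0.3408 0.    ]
 [0.3926 0.3098 0.    ]
 [0.3938 0.325  0.    ]
 [0.398  0.3675 0.    ]]
[[0.3801 0.2995 0.006 ]
 [0.4015 0.3806 0.006 ]
 [0.3922 0.3395 0.006 ]
 [0.3917 0.3091 0.006 ]
 [0.3929 0.324  0.006 ]
 [0.397  0.3658 0.006 ]]
(326, 222) [0.392  0.3392 0.0076]
(318, 214) [0.393  0.3296 0.0075]
(280, 220) [0.4217 0.3152 0.005 ]
(350, 215) [0.3728 0.3474 0.0039]
(330, 290) [0.4268 0.3915 0.0058]
(270, 180) [0.4075 0.2841 0.0045]
[ 21  17  44  86 232] ((388.7095031738281, 345.0937805175781), (79.73225402832031, 14.576987266540527), 72.93909454345703) [0.39334383 0.35939728 0.005     ]
```

```bash

python3 -m pendant '{"targets":[[-0.003,0.001,0.025,0,0,-0.11,0.2],[-0.006,0.002,0.05,0,0,-0.22,0.2],[-0.0095,0.003,0.08,0,0,-0.34,0.2],[-0.0095,0.003,0.11,0,0,-0.45,0.2],[-0.0095,0.003,0.13,0,0,-0.553,0.2]]}' >/dev/null
python3 -m pendant '{"targets":[[0,0,0.02,0,0,0,0],[0,0,0.04,0,0,0,-0.2],[0,0,0.05,0,0,0,-0.2],[0,0,0.058,0,0,0,-0.2],[0,0,0.06,0,0,0,-0.2]]}'; python3 -c "
from h import *
go(.393,.339,.004,264.4)"
```

```text
time_s: 2.65
position: [0.3929, 0.3382, 0.0093]
tool_rot: [2.101, -2.333, -0.0]
contact_force: [-0.6, -0.3, 0.3]
grip_width: 0.0344
grip_force: 0.0
t 2.65 at [0.3929 0.3382 0.0093] j1,j6 [ 0.71 -0.76] w 0.0344 | shift [-0.0008  0.      0.0053] turn [ 0.001 -0.001 -0.007] deg 0.4
```

```bash

python3 -m pendant '{"targets":[[0,0,0.003,0,0,0,-0.2],[0,0,0.005,0,0,0,-0.2],[0,0,0.006,0,0,0,-0.4],[0,0,0.006,0,0,0,-1],[0,0,0.006,0,0,0,-1]]}'
python3 -m pendant '{"targets":[[0,0,0,0,0,0,-1],[0,0,0,0,0,0,-1],[0,0,0,0,0,0,-1],[0,0,0,0,0,0,-1],[0,0,0,0,0,0,-1]]}'
```

```text
time_s: 3.07
position: [0.394, 0.3388, 0.0051]
tool_rot: [-2.102, 2.333, 0.0]
contact_force: [-0.1, -0.2, 2.7]
grip_width: 0.0142
grip_force: 58.2
time_s: 3.48
position: [0.3939, 0.3388, 0.0051]
tool_rot: [-2.103, 2.332, 0.0]
contact_force: [-0.4, 0.1, 6.1]
grip_width: 0.0147
grip_force: 58.6
```

```bash

python3 -m pendant '{"targets":[[0,0,-0.01,0,0,0,-1],[0,0,-0.03,0,0,0,-1],[0,0,-0.06,0,0,0,-1],[0,0,-0.09,0,0,0,-1],[0,0,-0.1,0,0,0,-1]]}';python3 -c "
from h import *
go(.602,.027,.105,190.7)"
```

```text
time_s: 3.9
position: [0.3949, 0.3395, 0.1089]
tool_rot: [-2.1, 2.33, -0.0]
contact_force: [0.9, 1.4, -0.7]
grip_width: 0.0143
grip_force: 58.1
t 3.9 at [0.3949 0.3395 0.1089] j1,j6 [ 0.71 -0.76] w 0.0143 | shift [ 0.2894 -0.2383  0.0036] turn [-1.00e-03  6.00e-03  1.28e+00] deg 73.4
```

```bash

python3 -m pendant '{"targets":[[0.025,-0.021,0,0,0,0,-1],[0.054,-0.045,0,0,0,0,-1],[0.084,-0.07,0,0,0,0,-1],[0.114,-0.095,0,0,0,0,-1],[0.145,-0.12,0,0,0,0,-1]]}' >/dev/null
python3 -m pendant '{"targets":[[0.03,-0.025,0,0,0,0,-1],[0.06,-0.05,0,0,0,0,-1],[0.09,-0.075,0,0,0,0,-1],[0.12,-0.1,0,0,0,0,-1],[0.144,-0.119,0,0,0,0,-1]]}' >/dev/null
python3 -m pendant '{"targets":[[0,0,0,0,0,0.1,-1],[0,0,0,0,0,0.22,-1],[0,0,0,0,0,0.34,-1],[0,0,0,0,0,0.46,-1],[0,0,0,0,0,0.58,-1]]}' >/dev/null
python3 -m pendant '{"targets":[[0,0,0,0,0,0.12,-1],[0,0,0,0,0,0.24,-1],[0,0,0,0,0,0.36,-1],[0,0,0,0,0,0.48,-1],[0,0,0,0,0,0.6,-1]]}'
python3 -c "
from h import *
go(.602,.027,.03,190.7)
im,d=get_image('top'); cv2.imwrite('pics/t1.png',im); p=camera_params('wrist');im,d=get_image('wrist');cv2.imwrite('pics/w2.png',im);np.savez('pics/w2p.npz',**p)"
```

```text
time_s: 5.57
position: [0.601, 0.0262, 0.1038]
tool_rot: [0.44, -3.11, -0.0]
contact_force: [-0.2, -0.2, -1.1]
grip_width: 0.0145
grip_force: 58.2
t 5.57 at [0.601  0.0262 0.1038] j1,j6 [ 0.04 -0.24] w 0.0145 | shift [-0.0012  0.0005  0.0738] turn [ 0.    -0.001  0.094] deg 5.4
```

View pics/w2.png

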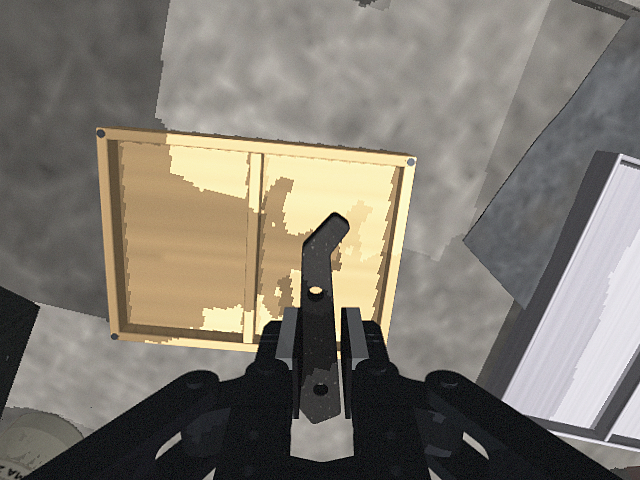

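The wrist view shows the plate held straight over the right (+y) plywood bay. The tray corners are at (100,133), (411,162) and (114,337); I use these to cross-check the tray pose.

```bash
python3 - <<'E'
from h import *
p=dict(np.load('pics/w2p.npz'))
w=at_z('wrist',[(97,128),(417,157),(111,340)],.024,p)[:,:2]; print(w.round(4)); a=w[1]-w[0];b=w[2]-w[0]
print(np.linalg.norm(a),np.linalg.norm(b),np.degrees(np.arctan2(-b[1],-b[0])),np.degrees(np.arctan2(a[1],a[0])),'centre',(w[1]+w[2])/2)
E
```

```text
[[ 0.5637 -0.1052]
 [ 0.5329  0.0605]
 [ 0.6882 -0.0829]]
0.16856100768990293 0.12641135368726314 -169.8152246147628 100.54393196501562 centre [ 0.61053208 -0.01120532]
```

```bash

python3 -m pendant '{"targets":[[-0.001,0.001,0.02,0,0,0.04,-1],[-0.002,0.001,0.045,0,0,0.08,-1],[-0.002,0.001,0.065,0,0,0.09,-1],[-0.002,0.001,0.078,0,0,0.09,-1],[-0.002,0.001,0.081,0,0,0.09,-1]]}'
python3 -m pendant '{"targets":[[0,0,0.002,0,0,0,-1],[0,0,0.003,0,0,0,-1],[0,0,0.004,0,0,0,-1],[0,0,0.005,0,0,0,-1],[0,0,0.005,0,0,0,-1]]}'
```

```text
time_s: 6.08
position: [0.6009, 0.0277, 0.0202]
tool_rot: [0.314, -3.121, -0.0]
contact_force: [0.3, -1.1, -0.3]
grip_width: 0.0147
grip_force: 58.2
time_s: 6.5
position: [0.6035, 0.0278, 0.019]
tool_rot: [-0.31, 3.125, -0.0]
contact_force: [-0.3, 0.3, -0.7]
grip_width: 0.0147
grip_force: 58.2
```

```bash

python3 -m pendant '{"targets":[[0,0,0.001,0,0,0,-1],[0,0,0.0015,0,0,0,-1],[0,0,0.002,0,0,0,-1],[0,0,0.002,0,0,0,-1],[0,0,0.002,0,0,0,-1]]}'|grep -E "pos|cont"
python3 -m pendant '{"targets":[[0,0,0.0005,0,0,0,-1],[0,0,0.001,0,0,0,-1],[0,0,0.0015,0,0,0,-1],[0,0,0.0015,0,0,0,-1],[0,0,0.0015,0,0,0,-1]]}'|grep -E "pos|cont"
```

```text
position: [0.6033, 0.0278, 0.0171]
contact_force: [-2.2, -0.0, 5.7]
position: [0.6033, 0.0278, 0.017]
contact_force: [-6.0, 0.0, 13.7]
```

```bash

python3 -m pendant '{"targets":[[0,0,-0.001,0,0,0,-0.4],[0,0,-0.001,0,0,0,-0.3],[0,0,-0.001,0,0,0,-0.3],[0,0,-0.001,0,0,0,-0.3],[0,0,-0.001,0,0,0,-0.3]]}'
python3 -m pendant '{"targets":[[0,0,-0.01,0,0,0,-0.3],[0,0,-0.03,0,0,0,-0.3],[0,0,-0.06,0,0,0,0],[0,0,-0.09,0,0,0,1],[0,0,-0.11,0,0,0,1]]}'
python3 -c "
from h import *
p=camera_params('wrist');im,d=get_image('wrist');cv2.imwrite('pics/w3.png',im)
go(.4353,-.0495,.12,260.4)"
```

```text
time_s: 7.75
position: [0.6029, 0.0278, 0.0153]
tool_rot: [0.309, -3.126, -0.0]
contact_force: [-0.1, -0.3, -0.0]
grip_width: 0.0298
grip_force: 0.0
time_s: 8.17
position: [0.6038, 0.0278, 0.1293]
tool_rot: [-0.309, 3.124, -0.0]
contact_force: [0.6, -0.2, -0.3]
grip_width: 0.0652
grip_force: 0.0
t 8.22 at [0.6054 0.0279 0.1331] j1,j6 [ 0.05 -0.15] w 0.0722 | shift [ 0.1821 -0.0425  0.0117] turn [-0.006  0.006 -1.206] deg 69.1
```

View pics/w3.png

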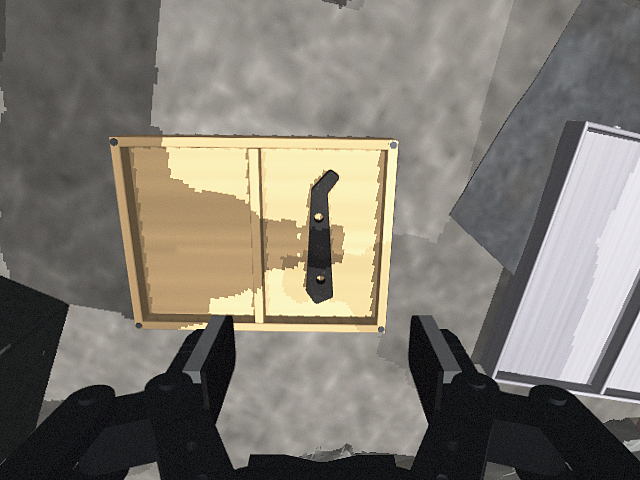

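The plate lies in the right bay from (330,170) to (320,303), lengthwise. Next is the long tube.

```bash

python3 -m pendant '{"targets":[[0.03,-0.007,0,0,0,0,1],[0.068,-0.015,0,0,0,0,1],[0.106,-0.024,0,0,0,0,1],[0.144,-0.033,0,0,0,0,1],[0.182,-0.0425,0,0,0,0,1]]}'>/dev/null
python3 -m pendant '{"targets":[[0,0,0,0,0,-0.12,1],[0,0,0,0,0,-0.24,1],[0,0,0,0,0,-0.36,1],[0,0,0,0,0,-0.48,1],[0,0,0,0,0,-0.6,1]]}'>/dev/null
python3 -m pendant '{"targets":[[0,0,0,0,0,-0.12,1],[0,0,0,0,0,-0.24,1],[0,0,0,0,0,-0.36,1],[0,0,0,0,0,-0.48,1],[0,0,0,0,0,-0.6,1]]}'
python3 -c "
from h import *
go(.4353,-.0495,.03,260.4)"
```

```text
time_s: 9.47
position: [0.4329, -0.0496, 0.1263]
tool_rot: [-2.028, 2.399, -0.001]
contact_force: [0.4, 0.9, -0.6]
grip_width: 0.0853
grip_force: 0.0
t 9.47 at [ 0.4329 -0.0496  0.1263] j1,j6 [-0.11 -1.52] w 0.0853 | shift [-0.0005 -0.0023  0.0963] turn [-0. -0. -0.] deg 0.0
```

```bash

python3 -m pendant '{"targets":[[0,-0.002,0.03,0,0,0,1],[0,-0.002,0.06,0,0,0,1],[0,-0.002,0.09,0,0,0,1],[0,-0.002,0.11,0,0,0,1],[0,-0.002,0.12,0,0,0,1]]}'
python3 -m pendant '{"targets":[[0,0,0.002,0,0,0,1],[0,0,0.003,0,0,0,0.2],[0,0,0.003,0,0,0,-0.2],[0,0,0.003,0,0,0,-1],[0,0,0.003,0,0,0,-1]]}'
python3 -m pendant '{"targets":[[0,0,0,0,0,0,-1],[0,0,0,0,0,0,-1],[0,0,0,0,0,0,-1],[0,0,0,0,0,0,-1],[0,0,0,0,0,0,-1]]}'
```

```text
time_s: 9.88
position: [0.4331, -0.0497, 0.0036]
tool_rot: [2.019, -2.404, -0.004]
contact_force: [-0.9, -0.1, 0.6]
grip_width: 0.0856
grip_force: 0.0
time_s: 10.3
position: [0.4359, -0.05, 0.004]
tool_rot: [-2.019, 2.404, -0.003]
contact_force: [-0.2, 0.1, 0.6]
grip_width: 0.039
grip_force: 0.0
time_s: 10.72
position: [0.4359, -0.0501, 0.0042]
tool_rot: [-2.019, 2.404, -0.003]
contact_force: [-1.0, 0.9, 6.3]
grip_width: 0.0298
grip_force: 59.3
```

```bash

python3 -m pendant '{"targets":[[0,0,-0.005,0,0,0,-1],[0,0,-0.01,0,0,0,-1],[0,0,-0.02,0,0,0,-1],[0,0,-0.03,0,0,0,-1],[0,0,-0.03,0,0,0,-1]]}'
python3 -c "
from h import *
p=camera_params('wrist');im,d=get_image('wrist');cv2.imwrite('pics/w4.png',im)
im,d=get_image('side');cv2.imwrite('pics/s4.png',cv2.resize(im[170:280,300:460],None,fx=4,fy=4))
go(.587,.2935,.12,180.2);go(.587,.2085,.12,180.2)"
```

```text
time_s: 11.13
position: [0.4363, -0.0501, 0.0353]
tool_rot: [-2.019, 2.404, -0.004]
contact_force: [-0.1, -1.2, -1.8]
grip_width: 0.0302
grip_force: 59.9
t 11.23 at [ 0.4355 -0.05    0.0336] j1,j6 [-0.11 -1.51] w 0.0299 | shift [-0.3645 -0.0901 -0.0863] turn [-1.000e-03  1.000e-03  1.394e+00] deg 79.9
t 11.23 at [ 0.4355 -0.05    0.0336] j1,j6 [-0.11 -1.51] w 0.0299 | shift [-0.2808 -0.1048 -0.0862] turn [-1.000e-03  1.000e-03  1.394e+00] deg 79.9
```

View pics/s4.png

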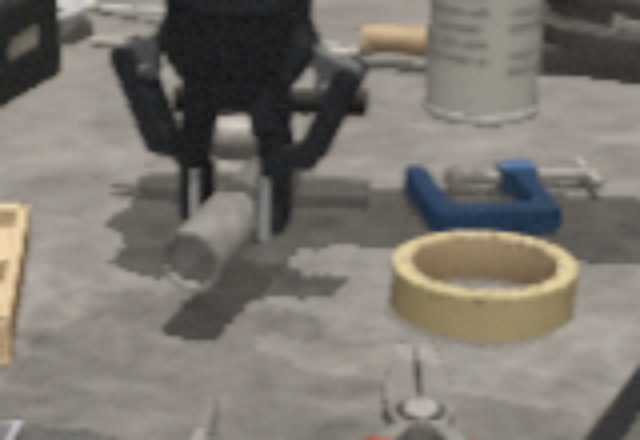

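The side view shows the tube held level between the pads and lifted clear of the table. I carry it to the metal tray.

```bash

python3 -m pendant '{"targets":[[-0.01,-0.002,-0.03,0,0,0,-1],[-0.035,-0.008,-0.06,0,0,0,-1],[-0.07,-0.017,-0.075,0,0,0,-1],[-0.105,-0.026,-0.08,0,0,0,-1],[-0.14,-0.035,-0.08,0,0,0,-1]]}'>/dev/null
python3 -m pendant '{"targets":[[-0.035,-0.008,0,0,0,0,-1],[-0.072,-0.017,0,0,0,0,-1],[-0.11,-0.026,0,0,0,0,-1],[-0.148,-0.036,0,0,0,0,-1],[-0.185,-0.045,0,0,0,0,-1]]}'>/dev/null
python3 -m pendant '{"targets":[[-0.015,-0.004,0,0,0,0.1,-1],[-0.03,-0.008,0,0,0,0.22,-1],[-0.04,-0.01,0,0,0,0.34,-1],[-0.04,-0.01,0,0,0,0.46,-1],[-0.04,-0.01,0,0,0,0.58,-1]]}'>/dev/null
python3 -m pendant '{"targets":[[0,0,0,0,0,0.12,-1],[0,0,0,0,0,0.24,-1],[0,0,0,0,0,0.36,-1],[0,0,0,0,0,0.48,-1],[0,0,0,0,0,0.58,-1]]}'
python3 -c "
from h import *
go(.587,.2935,.03,180.2)"
```

```text
time_s: 12.9
position: [0.5862, 0.2939, 0.1118]
tool_rot: [0.363, -3.119, 0.001]
contact_force: [0.0, -0.4, -2.5]
grip_width: 0.0299
grip_force: 60.3
t 12.9 at [0.5862 0.2939 0.1118] j1,j6 [0.46 0.23] w 0.0299 | shift [-0.0008 -0.0006  0.0818] turn [-0.    -0.001  0.228] deg 13.1
```

```bash

python3 -m pendant '{"targets":[[0,0,0.01,0,0,0.1,-1],[0,0,0.02,0,0,0.2,-1],[0,0,0.04,0,0,0.228,-1],[0,0,0.06,0,0,0.228,-1],[0,0,0.07,0,0,0.228,-1]]}'>/dev/null
python3 -m pendant '{"targets":[[0,0,0.008,0,0,0,-1],[0,0,0.013,0,0,0,-1],[0,0,0.018,0,0,0,-1],[0,0,0.02,0,0,0,-1],[0,0,0.02,0,0,0,-1]]}'
python3 -c "
from h import *
p=camera_params('wrist');im,d=get_image('wrist');cv2.imwrite('pics/w5.png',im)
go(.587,.2935,.017,180.2)"
```

```text
time_s: 13.73
position: [0.5867, 0.2941, 0.0229]
tool_rot: [-0.014, 3.141, 0.0]
contact_force: [-0.5, 0.6, -2.2]
grip_width: 0.0302
grip_force: 60.3
t 13.78 at [0.5868 0.2942 0.0233] j1,j6 [0.46 0.46] w 0.0303 | shift [-0.0001 -0.0007  0.0063] turn [0.    0.001 0.006] deg 0.3
```

View pics/w5.png

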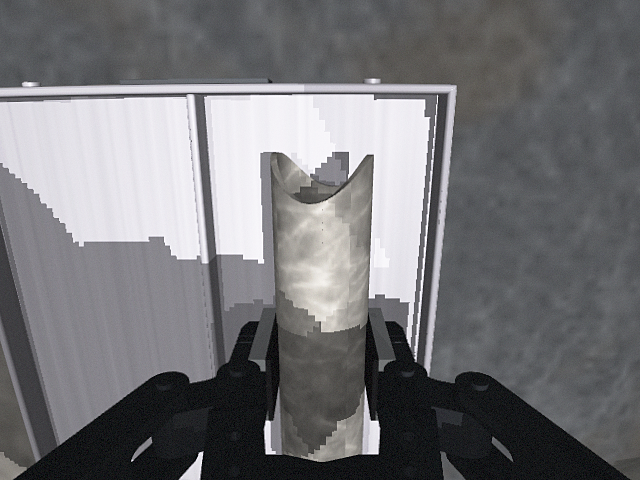

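The tube is centred and parallel in the right-hand (+y) bay, with the divider at x≈200 and the outer wall at x≈440.

```bash

python3 -m pendant '{"targets":[[0,0,0.002,0,0,0,-1],[0,0,0.004,0,0,0,-1],[0,0,0.006,0,0,0,-1],[0,0,0.006,0,0,0,-1],[0,0,0.006,0,0,0,-1]]}'|grep -E "pos|cont"
python3 -m pendant '{"targets":[[0,0,0.0005,0,0,0,-1],[0,0,0.001,0,0,0,-1],[0,0,0.0015,0,0,0,-1],[0,0,0.0015,0,0,0,-1],[0,0,0.0015,0,0,0,-1]]}'|grep -E "pos|cont"
```

```text
position: [0.5864, 0.294, 0.0167]
contact_force: [-0.5, -0.1, -2.1]
position: [0.5867, 0.2941, 0.0163]
contact_force: [-2.9, -1.5, 6.1]
```

```bash

python3 -m pendant '{"targets":[[0,0,0,0,0,0,-0.05],[0,0,0,0,0,0,-0.05],[0,0,0,0,0,0,-0.05],[0,0,0,0,0,0,-0.05],[0,0,0,0,0,0,-0.05]]}'
python3 -m pendant '{"targets":[[0,0,-0.01,0,0,0,-0.05],[0,0,-0.03,0,0,0,-0.05],[0,0,-0.06,0,0,0,0],[0,0,-0.085,0,0,0,1],[0,0,-0.095,0,0,0,1]]}'
python3 -c "
from h import *
im,d=get_image('top'); cv2.imwrite('pics/t2.png',im)
go(.4557,-.1972,.1,183.7)"
```

```text
time_s: 15.03
position: [0.5866, 0.2941, 0.0151]
tool_rot: [0.015, -3.141, 0.0]
contact_force: [-0.2, 0.6, -0.5]
grip_width: 0.0402
grip_force: 0.0
time_s: 15.45
position: [0.5881, 0.2948, 0.1152]
tool_rot: [-0.014, 3.136, 0.004]
contact_force: [1.4, 0.7, 0.0]
grip_width: 0.0659
grip_force: 0.0
t 15.5 at [0.5885 0.2951 0.1158] j1,j6 [0.46 0.46] w 0.0722 | shift [ 0.1374 -0.4911  0.0134] turn [ 0.003  0.007 -0.055] deg 3.2
```

```bash

python3 -m pendant '{"targets":[[0.008,-0.03,0,0,0,0,1],[0.018,-0.065,0,0,0,0,1],[0.028,-0.1,0,0,0,0,1],[0.038,-0.135,0,0,0,0,1],[0.047,-0.17,0,0,0,0,1]]}'>/dev/null
python3 -m pendant '{"targets":[[0.01,-0.035,0,0,0,0,1],[0.02,-0.07,0,0,0,0,1],[0.03,-0.105,0,0,0,0,1],[0.04,-0.14,0,0,0,0,1],[0.048,-0.173,0,0,0,0,1]]}'>/dev/null
python3 -m pendant '{"targets":[[0.01,-0.035,0,0,0,-0.02,1],[0.02,-0.07,0,0,0,-0.055,1],[0.03,-0.105,0,0,0,-0.055,1],[0.038,-0.13,0,0,0,-0.055,1],[0.042,-0.147,0,0,0,-0.055,1]]}'
python3 -c "
from h import *
go(.4557,-.1972,.004,183.7)
p=camera_params('wrist');im,d=get_image('wrist');cv2.imwrite('pics/w6.png',im)"
```

```text
time_s: 16.75
position: [0.4524, -0.1993, 0.1095]
tool_rot: [0.097, -3.139, -0.0]
contact_force: [-0.2, 0.0, 0.3]
grip_width: 0.0856
grip_force: 0.0
t 16.75 at [ 0.4524 -0.1993  0.1095] j1,j6 [-0.41 -0.48] w 0.0856 | shift [-0.0035  0.0019  0.1055] turn [ 0.    -0.001 -0.003] deg 0.2
```

View pics/w6.png

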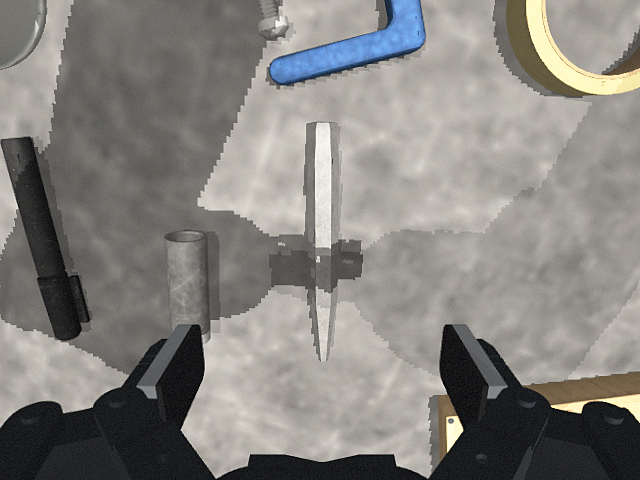

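The wrist view shows the chisel from its thick end at (322,123) to its point at (322,360), with the short tube at (187,280) to the left. I grip slightly toward the thick end, with the fingers part closed on the way down to stay clear of the tube.

```bash

python3 -m pendant '{"targets":[[0.003,0.001,0.025,0,0,0,0.2],[0.007,0.002,0.05,0,0,0,0],[0.007,0.002,0.075,0,0,0,0],[0.007,0.002,0.09,0,0,0,0],[0.007,0.002,0.097,0,0,0,0]]}'|grep -E "pos|cont"
python3 -m pendant '{"targets":[[0,0,0.004,0,0,0,0],[0,0,0.008,0,0,0,0],[0,0,0.009,0,0,0,-0.3],[0,0,0.009,0,0,0,-1],[0,0,0.009,0,0,0,-1]]}'
python3 -m pendant '{"targets":[[0,0,0,0,0,0,-1],[0,0,0,0,0,0,-1],[0,0,0,0,0,0,-1],[0,0,0,0,0,0,-1],[0,0,0,0,0,0,-1]]}'
python3 -m pendant '{"targets":[[0,0,-0.005,0,0,0,-1],[0,0,-0.015,0,0,0,-1],[0,0,-0.035,0,0,0,-1],[0,0,-0.065,0,0,0,-1],[0,0,-0.1,0,0,0,-1]]}'
python3 -c "
from h import *
p=camera_params('wrist');im,d=get_image('wrist');cv2.imwrite('pics/w7.png',im)
go(.577,.2085,.11,180.2)"
```

```text
position: [0.4448, -0.1945, 0.0102]
contact_force: [-0.2, 0.5, -0.1]
time_s: 17.63
position: [0.4476, -0.1959, 0.0052]
tool_rot: [-0.101, 3.139, -0.001]
contact_force: [-1.0, -0.4, 0.9]
grip_width: 0.0149
grip_force: 58.6
time_s: 18.05
position: [0.4476, -0.1959, 0.0052]
tool_rot: [-0.101, 3.138, -0.001]
contact_force: [-1.0, -0.1, 5.9]
grip_width: 0.015
grip_force: 59.0
time_s: 18.47
position: [0.4454, -0.1949, 0.1043]
tool_rot: [0.101, -3.136, -0.003]
contact_force: [1.3, -1.2, -1.5]
grip_width: 0.0147
grip_force: 58.9
t 18.52 at [ 0.4491 -0.1965  0.1124] j1,j6 [-0.41 -0.48] w 0.0147 | shift [-0.1536  0.396   0.0021] turn [-0.003  0.007  0.061] deg 3.5
```

View pics/w7.png

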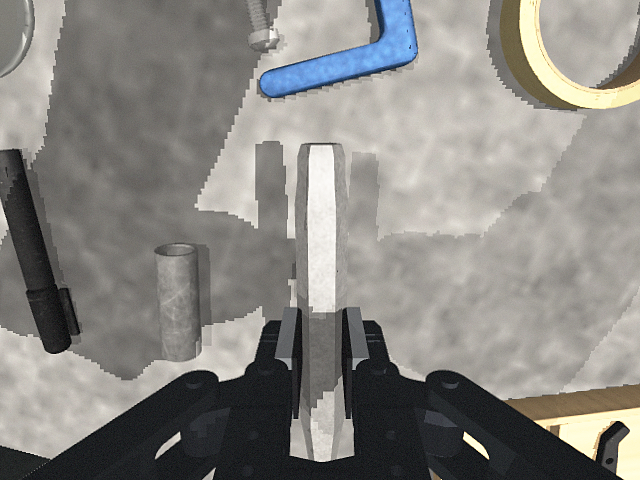

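The chisel is gripped straight and level, thick end at (320,150).

```bash

python3 -m pendant '{"targets":[[-0.007,0.018,0,0,0,0,-1],[-0.017,0.045,0,0,0,0,-1],[-0.029,0.075,0,0,0,0,-1],[-0.041,0.105,0,0,0,0,-1],[-0.053,0.137,0,0,0,0,-1]]}'>/dev/null
python3 -m pendant '{"targets":[[-0.012,0.032,0,0,0,0,-1],[-0.025,0.064,0,0,0,0,-1],[-0.037,0.096,0,0,0,0,-1],[-0.05,0.128,0,0,0,0,-1],[-0.056,0.145,0,0,0,0,-1]]}'>/dev/null
python3 -m pendant '{"targets":[[-0.01,0.028,0,0,0,0.02,-1],[-0.02,0.056,0,0,0,0.04,-1],[-0.031,0.08,0,0,0,0.06,-1],[-0.039,0.1,0,0,0,0.06,-1],[-0.044,0.114,0,0,0,0.06,-1]]}'>/dev/null
python3 -m pendant '{"targets":[[0,0,0.02,0,0,0,-1],[0,0,0.04,0,0,0,-1],[0,0,0.05,0,0,0,-1],[0,0,0.055,0,0,0,-1],[0,0,0.055,0,0,0,-1]]}'
python3 -c "
from h import *
go(.577,.2085,.024,180.2)"
```

```text
time_s: 20.18
position: [0.5733, 0.2087, 0.0482]
tool_rot: [0.006, -3.139, 0.001]
contact_force: [0.4, 0.6, -3.0]
grip_width: 0.0148
grip_force: 59.1
t 20.18 at [0.5733 0.2087 0.0482] j1,j6 [0.35 0.35] w 0.0148 | shift [-0.0038 -0.0002  0.0242] turn [-0.001 -0.002  0.   ] deg 0.2
```

```bash

python3 -m pendant '{"targets":[[-0.002,0,0.008,0,0,0,-1],[-0.004,0,0.015,0,0,0,-1],[-0.004,0,0.021,0,0,0,-1],[-0.004,0,0.026,0,0,0,-1],[-0.004,0,0.027,0,0,0,-1]]}'|grep -E "pos|cont"
python3 -m pendant '{"targets":[[0,0,0.001,0,0,0,-1],[0,0,0.002,0,0,0,-1],[0,0,0.003,0,0,0,-1],[0,0,0.003,0,0,0,-1],[0,0,0.003,0,0,0,-1]]}'|grep -E "pos|cont"
```

```text
position: [0.5777, 0.2091, 0.0212]
contact_force: [-0.2, -0.3, -2.5]
position: [0.5783, 0.2095, 0.0195]
contact_force: [-0.5, -0.1, -2.0]
```

```bash

python3 -m pendant '{"targets":[[0,0,0.001,0,0,0,-1],[0,0,0.0015,0,0,0,-1],[0,0,0.002,0,0,0,-1],[0,0,0.002,0,0,0,-1],[0,0,0.002,0,0,0,-1]]}'|grep -E "pos|cont"
python3 -m pendant '{"targets":[[0,0,0.0005,0,0,0,-1],[0,0,0.001,0,0,0,-1],[0,0,0.001,0,0,0,-1],[0,0,0.001,0,0,0,-1],[0,0,0.001,0,0,0,-1]]}'|grep -E "pos|cont"
```

```text
position: [0.5782, 0.2094, 0.0173]
contact_force: [0.2, -0.2, -2.0]
position: [0.5783, 0.2094, 0.0172]
contact_force: [-3.1, -1.3, 5.4]
```

Contact with the floor. I release with a small opening and lift, then head for the short tube.

```bash

python3 -m pendant '{"targets":[[0,0,0,0,0,0,-0.3],[0,0,0,0,0,0,-0.3],[0,0,0,0,0,0,-0.3],[0,0,0,0,0,0,-0.3],[0,0,0,0,0,0,-0.3]]}'
python3 -m pendant '{"targets":[[0,0,-0.01,0,0,0,-0.3],[0,0,-0.03,0,0,0,-0.3],[0,0,-0.06,0,0,0,-0.3],[0,0,-0.085,0,0,0,0.2],[0,0,-0.1,0,0,0,0.2]]}'
python3 -m pendant '{"targets":[[0.007,-0.035,0,0,0,0,0.2],[0.014,-0.07,0,0,0,0,0.2],[0.021,-0.105,0,0,0,0,0.2],[0.028,-0.14,0,0,0,0,0.2],[0.034,-0.17,0,0,0,0,0.2]]}'
python3 -m pendant '{"targets":[[0.007,-0.035,0,0,0,0,0.2],[0.014,-0.07,0,0,0,0,0.2],[0.021,-0.105,0,0,0,0,0.2],[0.028,-0.14,0,0,0,0,0.2],[0.034,-0.17,0,0,0,0,0.2]]}' >/dev/null
python3 -c "
from h import *
go(.4839,-.2802,.1,180.4)"
```

```text
time_s: 22.27
position: [0.5783, 0.2094, 0.0162]
tool_rot: [0.007, -3.142, 0.0]
contact_force: [-0.7, -0.4, -0.3]
grip_width: 0.03
grip_force: 0.0
time_s: 22.68
position: [0.5793, 0.2098, 0.1202]
tool_rot: [-0.007, 3.138, 0.002]
contact_force: [1.2, -0.1, 0.6]
grip_width: 0.0509
grip_force: 0.0
time_s: 23.1
position: [0.5444, 0.0374, 0.1173]
tool_rot: [-0.006, 3.141, -0.0]
contact_force: [1.0, -0.1, 0.4]
grip_width: 0.0515
grip_force: 0.0
t 23.52 at [ 0.5111 -0.133   0.1173] j1,j6 [-0.25 -0.26] w 0.0516 | shift [ 0.0277 -0.1471  0.0174] turn [-0.001  0.001 -0.003] deg 0.2
```

```bash

python3 -m pendant '{"targets":[[0.007,-0.035,0,0,0,0,0.2],[0.014,-0.07,0,0,0,0,0.2],[0.021,-0.105,0.01,0,0,0,0.2],[0.026,-0.135,0.02,0,0,0,0.2],[0.0275,-0.147,0.03,0,0,0,0.2]]}'>/dev/null
python3 -m pendant '{"targets":[[0,0,0.01,0,0,0,0.2],[0,0,0.015,0,0,0,0.2],[0,0,0.02,0,0,0,0.2],[0,0,0.02,0,0,0,0.2],[0,0,0.02,0,0,0,0.2]]}'
python3 -c "
from h import *
go(.4839,-.2802,.003,180.4)"
```

```text
time_s: 24.35
position: [0.4851, -0.2767, 0.0664]
tool_rot: [0.01, -3.141, -0.0]
contact_force: [-0.6, -0.2, 0.4]
grip_width: 0.051
grip_force: 0.0
t 24.35 at [ 0.4851 -0.2767  0.0664] j1,j6 [-0.52 -0.52] w 0.051 | shift [ 0.0012 -0.0035  0.0634] turn [ 0.    -0.    -0.001] deg 0.1
```

```bash

python3 -m pendant '{"targets":[[0.001,-0.003,0.015,0,0,0,0.2],[0.001,-0.003,0.035,0,0,0,0.2],[0.001,-0.003,0.05,0,0,0,0.2],[0.001,-0.003,0.06,0,0,0,0.2],[0.001,-0.003,0.062,0,0,0,0.2]]}'|grep -E "pos|cont"
python3 -m pendant '{"targets":[[0,0,0.001,0,0,0,0.1],[0,0,0.001,0,0,0,-0.2],[0,0,0.001,0,0,0,-1],[0,0,0.001,0,0,0,-1],[0,0,0.001,0,0,0,-1]]}'
python3 -m pendant '{"targets":[[0,0,0,0,0,0,-1],[0,0,0,0,0,0,-1],[0,0,0,0,0,0,-1],[0,0,0,0,0,0,-1],[0,0,0,0,0,0,-1]]}'
python3 -m pendant '{"targets":[[0,0,-0.005,0,0,0,-1],[0,0,-0.015,0,0,0,-1],[0,0,-0.035,0,0,0,-1],[0,0,-0.065,0,0,0,-1],[0,0,-0.1,0,0,0,-1]]}'
python3 -c "
from h import *
go(.618,-.0525,.1,190.7)"
```

```text
position: [0.4832, -0.2798, 0.003]
contact_force: [-0.6, 1.5, 0.3]
time_s: 25.18
position: [0.4846, -0.2813, 0.0046]
tool_rot: [-0.007, 3.14, -0.001]
contact_force: [0.8, 1.0, 6.4]
grip_width: 0.0232
grip_force: 59.5
time_s: 25.6
position: [0.4846, -0.2814, 0.0046]
tool_rot: [-0.007, 3.139, -0.001]
contact_force: [-0.1, 1.2, 5.6]
grip_width: 0.0227
grip_force: 59.5
time_s: 26.02
position: [0.4824, -0.2804, 0.1033]
tool_rot: [0.006, -3.138, -0.003]
contact_force: [0.2, -1.1, -0.5]
grip_width: 0.023
grip_force: 59.0
t 26.02 at [ 0.4824 -0.2804  0.1033] j1,j6 [-0.53 -0.53] w 0.023 | shift [-0.1365  0.2273  0.0033] turn [ 0.002 -0.003 -0.183] deg 10.5
```

```bash

python3 -m pendant '{"targets":[[-0.01,0.017,0,0,0,0,-1],[-0.025,0.042,0,0,0,0,-1],[-0.04,0.067,0,0,0,0,-1],[-0.056,0.094,0,0,0,0,-1],[-0.072,0.12,0,0,0,0,-1]]}'>/dev/null
python3 -m pendant '{"targets":[[-0.016,0.027,0,0,0,-0.05,-1],[-0.032,0.054,0,0,0,-0.1,-1],[-0.048,0.08,0,0,0,-0.15,-1],[-0.06,0.1,0,0,0,-0.18,-1],[-0.0645,0.1073,0,0,0,-0.183,-1]]}'>/dev/null
python3 -m pendant '{"targets":[[0,0,0.02,0,0,0,-1],[0,0,0.04,0,0,0,-1],[0,0,0.05,0,0,0,-1],[0,0,0.055,0,0,0,-1],[0,0,0.055,0,0,0,-1]]}'
python3 -c "
from h import *
go(.618,-.0525,.017,190.7)
im,d=get_image('wrist');cv2.imwrite('pics/w8.png',im)"
```

```text
time_s: 27.27
position: [0.6183, -0.0536, 0.0473]
tool_rot: [0.292, -3.126, -0.0]
contact_force: [-0.2, -0.0, -2.1]
grip_width: 0.0228
grip_force: 59.0
t 27.27 at [ 0.6183 -0.0536  0.0473] j1,j6 [-0.09 -0.27] w 0.0228 | shift [0.     0.0011 0.0304] turn [ 0.    -0.002 -0.   ] deg 0.1
```

View pics/w8.png

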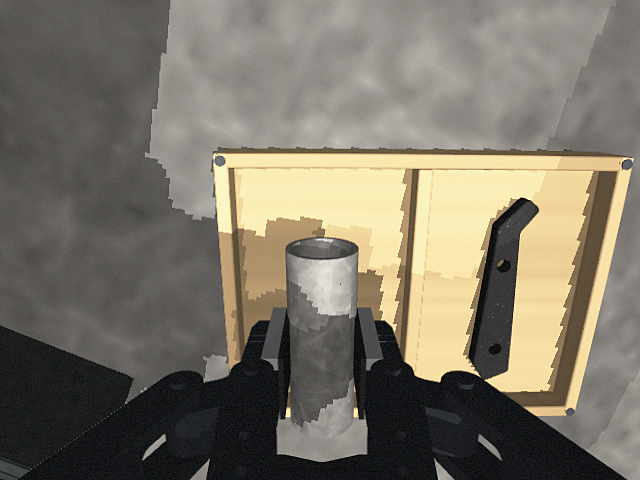

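The short tube is centred over the left bay (divider at x≈412, left wall at x≈232), and the latch plate still lies in the right bay.

```bash

python3 -m pendant '{"targets":[[0,0.001,0.01,0,0,0,-1],[0,0.001,0.018,0,0,0,-1],[0,0.001,0.023,0,0,0,-1],[0,0.001,0.027,0,0,0,-1],[0,0.001,0.028,0,0,0,-1]]}'|grep -E "pos|cont"
python3 -m pendant '{"targets":[[0,0,0.0005,0,0,0,-1],[0,0,0.001,0,0,0,-1],[0,0,0.0015,0,0,0,-1],[0,0,0.002,0,0,0,-1],[0,0,0.002,0,0,0,-1]]}'|grep -E "pos|cont"
python3 -m pendant '{"targets":[[0,0,0.0005,0,0,0,-1],[0,0,0.001,0,0,0,-1],[0,0,0.001,0,0,0,-1],[0,0,0.001,0,0,0,-1],[0,0,0.001,0,0,0,-1]]}'|grep -E "pos|cont"
```

```text
position: [0.6186, -0.0522, 0.0193]
contact_force: [-0.9, -0.3, -1.1]
position: [0.6193, -0.0522, 0.0184]
contact_force: [-0.3, -0.1, -0.7]
position: [0.6191, -0.0522, 0.0173]
contact_force: [0.6, 0.2, -1.0]
```

```bash

python3 -m pendant '{"targets":[[0,0,0.0005,0,0,0,-1],[0,0,0.001,0,0,0,-1],[0,0,0.001,0,0,0,-1],[0,0,0.001,0,0,0,-1],[0,0,0.001,0,0,0,-1]]}'|grep -E "pos|cont"
python3 -m pendant '{"targets":[[0,0,0,0,0,0,-0.2],[0,0,0,0,0,0,-0.2],[0,0,0,0,0,0,-0.2],[0,0,0,0,0,0,-0.2],[0,0,0,0,0,0,-0.2]]}'
python3 -m pendant '{"targets":[[0,0,-0.01,0,0,0,-0.2],[0,0,-0.03,0,0,0,-0.2],[0,0,-0.06,0,0,0,-0.2],[0,0,-0.09,0,0,0,0],[0,0,-0.12,0,0,0,0]]}'
python3 -m pendant '{"targets":[[0.03,0,0,0,0,0,0],[0.06,0,0,0,0,0,0],[0.09,0,-0.03,0,0,0,0],[0.12,0,-0.05,0,0,0,0],[0.15,0,-0.05,0,0,0,0]]}' >/dev/null
python3 -m pendant '{"targets":[[0.03,-0.01,0,0,0,0,0],[0.06,-0.03,0,0,0,0,0],[0.09,-0.05,0,0,0,0,0],[0.12,-0.07,0,0,0,0,0],[0.14,-0.09,0,0,0,0,0]]}'
python3 - <<'E'
from h import *
im,d=get_image('top'); cv2.imwrite('pics/tf.png',cv2.resize(im[140:310,130:500],None,fx=2.1,fy=2.1,interpolation=2)); P=cloud('top',d)
old=cv2.imread('pics/top0.png')
for n,(a,b,c,e) in dict(marker=(455,215,495,290),punch=(205,262,280,290)).items(): print(n,cv2.absdiff(im,old)[b:e,a:c].mean())
def seg(name,box,zlo):
    a,b,c,e=box;Q=P[b:e,a:c];m=((Q[...,2]>zlo)&(Q[...,2]<.06)).astype(np.uint8)
    n,l,s,_=cv2.connectedComponentsWithStats(m);k=1+s[1:,4].argmax();p=Q[l==k];r=cv2.minAreaRect((p[:,:2]*1000).astype(np.float32))
    print(name,np.round(r[0],1),np.round(r[1],1),round(r[2],1),'zmax',np.percentile(p[:,2],95).round(4))
seg('ltube',(162,170,190,238),.028);seg('chisel',(198,170,226,238),.02);seg('stube',(315,168,345,212),.027)
E
```

```text
position: [0.6192, -0.0522, 0.0166]
contact_force: [-0.8, 0.9, 4.0]
time_s: 29.4
position: [0.6191, -0.0522, 0.0161]
tool_rot: [0.294, -3.128, 0.0]
contact_force: [-0.7, -0.1, -0.7]
grip_width: 0.0341
grip_force: 0.0
time_s: 29.82
position: [0.6188, -0.0521, 0.1382]
tool_rot: [0.294, -3.128, -0.0]
contact_force: [1.0, -0.2, 0.7]
grip_width: 0.043
grip_force: 0.0
time_s: 30.65
position: [0.3487, -0.1951, 0.1874]
tool_rot: [-0.294, 3.127, -0.001]
contact_force: [0.8, -0.5, 0.4]
grip_width: 0.0423
grip_force: 0.0
marker 22.531444444444446
punch 7.577936507936508
ltube [587.7 292.4] [ 28.9 139.1] 90.0 zmax 0.0448
chisel [584.2 208.7] [153.8  16.9] 0.4 zmax 0.0297
stube [618.  -52.6] [70.7 24.3] 10.5 zmax 0.0378
```

View pics/tf.png

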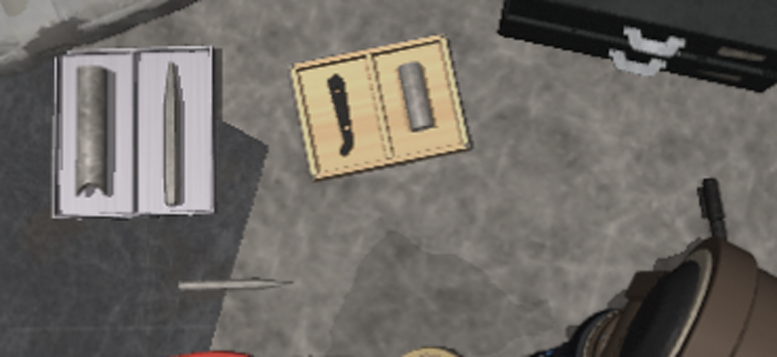

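All four items lie lengthwise and flat in their bays: long tube (95,130), chisel (173,133), latch plate (340,115) and short tube (416,97). The measured heights match resting on the tray floor, the punch is unmoved, and the marker is only hidden behind the arm, which never went near it.

```bash
python3 -c "
from rig import *
print(sign_off())"
```

```text
the job is handed in; nothing more can be done
None
```

Both kits are made up and handed in at about 31 s: the last top view showed all four items lengthwise in the right trays and the punch unmoved; the arm hid part of the marker, which nothing touched, and no verdict came back.

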